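# Present a reagent cassette to the code reader

### The arm

A 6-joint arm with a two-finger parallel gripper is mounted at the origin on the work surface. World frame = base frame: x ahead of the robot, y to its left, z up, the work surface at z = 0. Lengths are in mm, angles in degrees, forces in N, time in s.
With the tool pointing down it reaches from about 350 to 850 mm from the base axis. Payload 8.1 kg.
Tool frame: the origin (TCP) lies midway between the tips of the shut fingers; the grasp point (between the pads) lies 19 mm behind it; x points along the fingers, y is the direction in which the jaws open and shut, and the axes are right-handed (so a half turn about x gives the same grasp; the last joint's range is limited). The gripper opens to 85 mm and grips with 20 to 120 N. Pads are 22 mm wide; open, the fingers measure 114 mm over their backs; the gripper's body (76 mm by 85 mm) begins 54 mm behind the grasp point. The pads swing forward as they close: fully open they stand 13 mm farther back than shut.
Start: joints at [70.05, 7.471, 85.268, -0, 87.261, -4.893], TCP at [155.849, 579.41, 231.292] pointing down, gripper open.
Joint ranges: [-169.43, 169.43], [-51.17, 129.36], [1.28, 143.12], [-76.62, 256.62], [0, 156.53], [-152.29, 152.29]. Speed limits (degrees/s): [136.94, 136.94, 159.86, 180, 180, 180].

### API

Orientations are given as [roll, pitch, yaw] about the fixed x, y, z axes, in that order (R = Rz(yaw) Ry(pitch) Rx(roll)).
In Python, from bench import r gives the robot as it stands.
- The arm moves only by the tool move_arm, never from a script. Its argument "deltas" is a list of rows, each a list of 2 entries, a list of its own where there are three numbers: the shift along the tool's x, y, z in mm, then the turn about the tool's x in degrees. A call has 1 to 12 rows; each row is the pose to reach, as a shift and turn from the pose measured when the call began, along the tool's axes at that moment; what a row does not reach only later rows make up. A row lasts 1/8 s, in which the tool goes at most 62.5 mm and 10.7 degrees, less where a joint would pass 70% of its speed; a pose out of reach is approached as far as the arm can. A call with a gripper value outside its range is refused whole. "jaw" is the opening, from -1 (shut) to 1 (fully open), set as the call begins (left out, the last holds). The fingers move at their own pace and stop on an object; "squeeze" is the grip in N (left out, the last holds). Time passes only in rows, so rows that repeat a pose let the fingers close. It gives the time, the measured TCP pose, the force and the opening at its end, in the units of the state.
- r.sense(): the state, without advancing time (a new reading comes with each control period).
- r.snapshot(name): name is "scene" or "top" or "wrist"; returns (picture, depth): 400x640x3 uint8, red, green, blue; 400x640 float32, mm along the optical axis (not along the pixel's ray), 0 where there is no reading.
- r.get_calibration(name): a dict with "fovy" (degrees; the focal length in pixels is half the picture's height over the tangent of half this angle, whatever the lens; pixels are square), "cx", "cy" (the principal point, pixels), "position" and "attitude" of the camera in the world; the wrist camera has in their place "tool_from_camera" (4x4, takes a point from camera to tool coordinates, whose origin is the TCP and whose axes are the tool frame's). Camera axes: x right, y down, z forward; pixel columns grow to the right and rows downward; lengths in mm; the calibration is good to about 2 mm. A picture is of the moment at which its call begins: read the wrist's pose just before it. get_calibration takes no time and is no camera call.
- r.hand_in(): hands the job in, once; it reports no verdict.
The state is a dict: "time": time; "joint_pos": joint angles; "qd": joint speeds; "joint_efforts": joint torques, N m; "tool_pos": TCP position; "tcp_rot": TCP orientation; "ft_force": force on the tool from outside, world axes, zero at the start; "wrist_torque": the same for the moment, N m; "finger_gap": finger opening in mm.
Only numpy, scipy, OpenCV 4.12 (cv2) and the standard library are available. Lean on these libraries where they do the work, as an engineer would, in place of code of your own. Each camera call takes 0.05 s, during which the arm holds its last target. There are 200 camera calls.

### The job

Stand the reagent cassette that lies flat on the bench upright on its foot (the coded thin edge, neck up) and let go so that it stands by itself. Then pick it up, lift its foot higher than the tube caps, carry it over the tube rack and hold it upright over the reader's long rectangular window, centred and with its width along the window, the foot about 1 cm above the glass and never touching the reader. Finish while still holding it there, and leave everything else on the bench as it is.

Things in the scene. Friction and masses are not known exactly. Their poses are not given: they have to be found in the camera images.
- cassette: the grey plastic reagent cassette that lies flat on the bench: 95 mm long (its x), 62 mm wide (its y), 30 mm thick (its z), about 0.16 kg. Its x axis points from the foot to the top. The main part is 62 mm wide for the 75 mm next to the foot; the last 20 mm at the top is a neck only 40 mm wide (all 30 mm thick). Origin: middle of the length and width, on the broad face that is underneath at the start. When it lies at the start the top points roughly towards the robot
- cassette_foot (a point): centre of the cassette's foot, the flat 62 x 30 mm thin edge with the dark code strip, opposite the neck. Let go with this foot on the bench and less than about 12 degrees off upright, the cassette rocks onto it and stands by itself. Axes as the cassette's
- cassette_top (a point): centre of the cassette's top, the 40 x 30 mm end face of the neck, 95 mm from the foot. Axes as the cassette's
- reader: fixed white code reader lying on the bench, 150 mm (its x) x 124 mm (its y), flat top 40 mm above the bench. Origin: centre of its underside. On top, nearer the robot, is the long rectangular slit window; beyond it a small round tube window (not used) and a dark keypad
- window (a point): centre of the glass of the reader's long rectangular window, 41 mm above the bench, 30 mm towards the robot from the reader's centre. Glass 46 mm (its x) x 90 mm (its y, the long way), with a metal frame 6 mm wide all round that stands 5 mm above the glass. Axes as the reader's, z up
- rack_long: steel wire rack full of capped blood tubes, 2 by 9, about 255 x 66 mm and up to 114 mm high, long along its x; stands between the cassette and the reader. Origin: centre of its underside
- rack_small: smaller steel wire rack of capped tubes, 3 by 5, about 147 x 93 mm, up to 114 mm high; bystander. Origin: centre of its underside
- spare: bigger cassette of the same grey plastic, standing, 50 x 90 x 123 mm high; bystander. Origin: centre of its underside
- jar: closed specimen jar, 60 mm across, 75 mm high; bystander. Origin: centre of its underside
- label_roll: roll of paper labels lying flat, 76 mm across, 30 mm high; bystander. Origin: centre of its underside
- tray: empty white open tray 130 x 90 x 35 mm; bystander. Origin: centre of its underside
- timer: flat white bench timer 65 x 65 x 22 mm; bystander. Origin: centre of its underside

How it is judged (in metres and radians):
On the way, in this order (a step that is already met when the one before it is completed fails the run):
1. the cassette stands by itself on its foot on the bench, neck up, with the fingers off it (angle between cassette's own x axis and vertical below 0.08 rad and height (world z) of cassette_foot below 0.004 m and contact force between cassette and the arm below 0.05 N and contact force between cassette and the fingers below 0.05 N and linear speed of cassette below 0.02 m/s), for 0.3 s.
2. the cassette is lifted upright, its foot higher than the tube caps (over 120 mm above the bench) (angle between cassette's own x axis and vertical below 0.35 rad and height (world z) of cassette_foot above 0.12 m and contact force between cassette and the fingers above 0.5 N), for 0.05 s.
At the end, for the whole second after the job is handed in: Held still and upright (0.12 rad), neck up, foot centre within 10 mm of the window centre in plan and 3 to 20 mm above the glass, width along the window within 0.12 rad (either way round), not touching the reader; all bystanders within 25 mm of their places (horizontal distance between cassette_foot and window below 0.01 m and z of cassette_foot in the frame of window between 0.003 and 0.02 m and z of cassette_top in the frame of window above 0.08 m and angle between cassette's own x axis and vertical below 0.12 rad and angle between the y axis of cassette and the y axis of window, either way round below 0.12 rad and contact force between cassette and reader below 0.05 N and contact force between cassette and the fingers above 0.5 N and linear speed of cassette below 0.02 m/s and distance of each of rack_long, rack_small, spare, jar, label_roll, tray, timer from where it was at the start of the episode below 0.025 m); the arm keeps its last pose, push and grip.
It fails at once if the cassette touches the reader (contact force between cassette and reader above 0.3 N).
It fails at once if something else on the bench is shifted by more than 25 mm or tipped over (distance of any of rack_long, rack_small, spare, jar, label_roll, tray, timer from where it was at the start of the episode above 0.025 m or angle between any of rack_long, rack_small, spare, jar, label_roll, tray, timer's own z axis and vertical above 0.3 rad).
It also fails if it takes over 64 s, if anything falls off the work surface, if the arm or the gripper's body presses on something with over 40 N, if the wrist force passes 120 N, or if a joint passes its speed limit or range.

## Working session

There is one attempt and no reset: what is moved stays moved. The work goes in short steps, Python scripts to look and compute and a tool call to move; the robot and the scene stay as the last step left them, time stands still between calls to the robot, and variables do not carry over. Pictures are saved under pics/ and viewed, about 8 in all and at most 12, crops included, and the job is handed in when it is done.

Besides the shell and the picture viewer there is one more tool, called after "Call:" as a command line: name --argument value ..., lists and objects as JSON in quotes. move_arm: Moves the arm, as the interface text tells. Its arguments: {"type":"object","properties":{"deltas":{"type":"array","items":{"type":"array"}},"jaw":{"type":"number"},"squeeze":{"type":"number"}},"required":["deltas"]}

```bash
mkdir -p pics; cat > h.py <<'E'
import numpy as np,cv2
from scipy.spatial.transform import Rotation as R
from bench import r
def pose():
    s=r.sense(); T=np.eye(4); T[:3,:3]=R.from_euler('xyz',s['tcp_rot'],degrees=True).as_matrix(); T[:3,3]=s['tool_pos']; return T
def cam(n):
    c=r.get_calibration(n); f=200/np.tan(np.radians(c['fovy']/2))
    if n=='wrist': T=pose()@np.array(c['tool_from_camera'])
    else:
        T=np.eye(4); a=np.array(c['attitude'],float)
        T[:3,:3]=a if a.shape==(3,3) else R.from_euler('xyz',a,degrees=True).as_matrix(); T[:3,3]=c['position']
    return T,f,c['cx'],c['cy']
def cloud(C,d):
    T,f,cx,cy=C; v,u=np.indices(d.shape); p=np.stack([(u-cx)/f*d,(v-cy)/f*d,d],-1)
    return p@T[:3,:3].T+T[:3,3]
def snap(n,name=None):
    C=cam(n); im,d=r.snapshot(n)
    if name: cv2.imwrite('pics/'+name,im[...,::-1]); np.savez('pics/'+name+'.npz',im=im,d=d,P=cloud(C,d))
    return im,d,cloud(C,d),C
E
python3 - <<'E'
from h import *
for n in ['scene','top','wrist']:
    print(n,r.get_calibration(n)); snap(n,n+'0.png')
print(r.sense())
ims=[cv2.imread(f'pics/{n}0.png') for n in ['scene','top']]
E
```

```text
scene {'fovy': 53.13541887036486, 'cx': 315.65318969807146, 'cy': 203.62917673114814, 'position': array([1119.1557874 ,  933.46122059,  901.91000602]), 'attitude': array([-127.33598443,    0.91992431,  149.65863306])}
top {'fovy': 57.490622436427245, 'cx': 316.60417791694357, 'cy': 192.9938631843995, 'position': array([ 372.43509305,  -20.87376202, 1105.27063989]), 'attitude': array([-1.67753014e+02, -1.32663767e-02, -8.45541560e+01])}
wrist {'fovy': 71.30775998358827, 'cx': 322.6289158436626, 'cy': 196.84678203379198, 'tool_from_camera': array([[-1.39441560e-04, -2.95636497e-01,  9.55300498e-01,
        -1.41388401e+02],
       [ 9.99999988e-01, -1.02380714e-04,  1.14282451e-04,
         9.99925273e-02],
       [ 6.40182836e-05,  9.55300503e-01,  2.95636508e-01,
        -7.57969094e+01],
       [ 0.00000000e+00,  0.00000000e+00,  0.00000000e+00,
         1.00000000e+00]])}
{'time': 0.15, 'joint_pos': array([ 7.00514981e+01,  7.50611343e+00,  8.53156628e+01, -7.36630350e-04,
        8.72647481e+01, -4.89179827e+00]), 'qd': array([ 0.10736332, -0.06131561, -0.17985448,  0.00969344, -0.03864353,
        0.03017047]), 'joint_efforts': array([ 6.10927727e-04, -5.70060325e+01, -5.01160884e+01, -2.35343896e-04,
        9.69791523e-03,  8.54538200e-06]), 'tool_pos': array([155.68158473, 578.98650334, 230.46872347]), 'tcp_rot': array([ -94.40460969,   89.9134726 , -109.46127757]), 'ft_force': array([ 0.02778943,  0.27349778, -0.61470003]), 'wrist_torque': array([ 0.04719908,  0.00239478, -0.01662616]), 'finger_gap': 85.33174241309639}
```

View pics/top0.png

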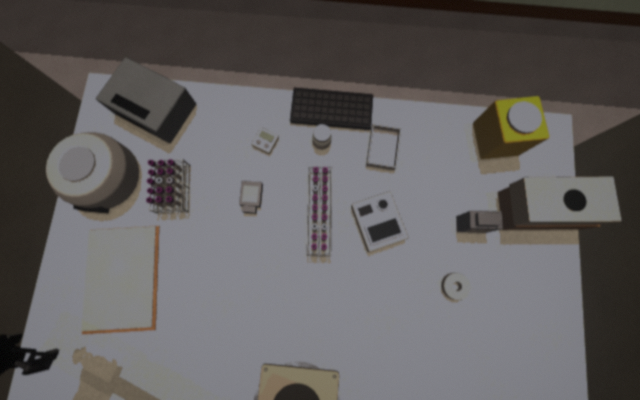

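View pics/scene0.png

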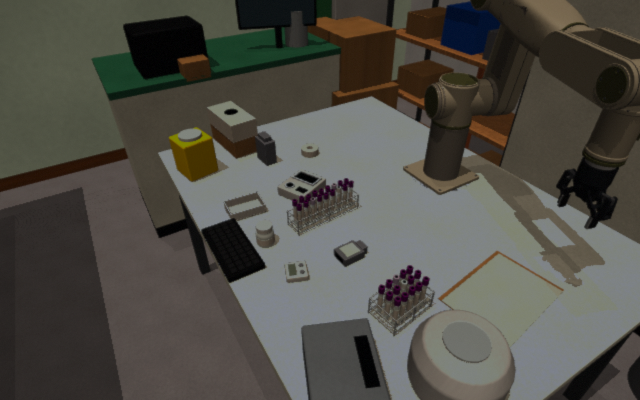

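Top view: the cassette is at px (251,195), the long rack at (319,211) and the reader at (380,221), with its window at about (385,231). In the scene view the cassette's neck points towards the robot. Next I'll measure these from the depth data.

```bash
python3 - <<'E'
from h import *
z=np.load('pics/top0.png.npz'); P=z['P']; im=z['im']
print('bench z',np.median(P[150:330,190:290,2]))
for n,(u0,v0,u1,v1,a,b) in dict(cass=(225,170,280,225,15,60),reader=(345,185,415,258,25,60),rack=(300,155,340,265,50,140),rsm=(140,150,200,220,50,140)).items():
    q=P[v0:v1,u0:u1].reshape(-1,3); q=q[(q[:,2]>a)&(q[:,2]<b)]
    print(n,len(q),np.percentile(q[:,2],[5,50,95]),cv2.minAreaRect(q[:,:2].astype(np.float32)),q.min(0),q.max(0))
print(P[195,251],P[231,385])
g=cv2.resize(im[165:265,220:420],None,fx=4,fy=4,interpolation=2)
cv2.imwrite('pics/c1.png',np.clip(g[...,::-1]*1.5,0,255).astype(np.uint8))
E
```

```text
bench z 1.8673156059973053
cass 625 [26.36753671 32.03242343 35.30619886] ((577.1878051757812, 200.3409881591797), (95.25897979736328, 63.37981033325195), 2.226672410964966) [529.15389359 169.11648998  15.1690089 ] [625.36252533 233.63202027  38.19676733]
reader 2152 [38.41160254 42.58605324 48.03629772] ((539.4788818359375, -191.10195922851562), (149.9160919189453, 124.91605377197266), 24.268075942993164) [ 449.32392905 -273.39603469   25.0100572 ] [ 630.28489943 -105.28780632   52.38636254]
rack 978 [ 61.73563136 110.11245639 116.74479711] ((550.7955932617188, -11.517890930175781), (258.43182373046875, 69.0163803100586), 4.344960689544678) [419.53351426 -53.96138742  50.26931781] [679.83521557  30.50386591 119.94653331]
rsm 1215 [ 56.8768154   99.17123174 116.4768282 ] ((583.0965576171875, 443.0848083496094), (151.0728302001953, 98.170166015625), 8.468456268310547) [502.46617234 383.66151424  50.00974987] [663.79323881 497.11967404 120.36324515]
[579.66412169 197.05382549  31.09673844] [ 507.61591444 -207.87210547   46.51430454]
```

View pics/c1.png

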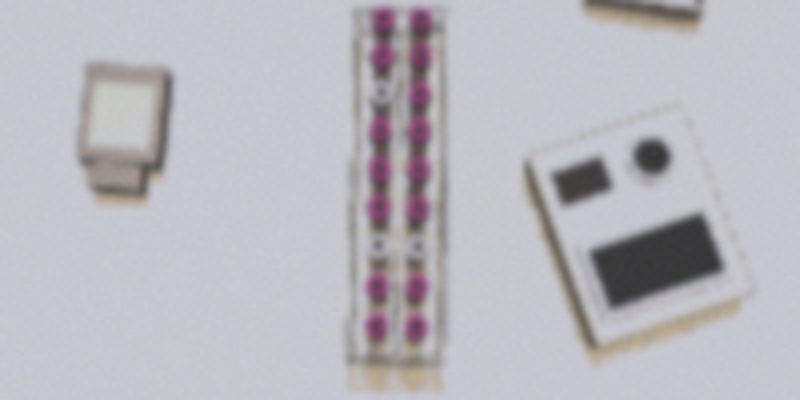

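```bash
cat >> h.py <<'E'
def to(p,yaw):
    """delta in tool frame to reach TCP p with tool y axis along world yaw (mod 180), turn about tool x"""
    T=pose(); d=T[:3,:3].T@(np.array(p)-T[:3,3]); y=T[:3,1]; a=np.degrees(np.arctan2(y[1],y[0]))
    t=-((yaw-a+90)%180-90)  # tool x down: + turn = clockwise from above
    print('delta',d.round(1),'turn',round(t,1),'tool_y yaw',round(a,1),'tcp',T[:3,3].round(1),'xdown',T[:3,0].round(3))
E
python3 - <<'E'
from h import *
to([500,200,260],92)
E
```

```text
delta [ -29.2 -276.6  430.9] turn -17.1 tool_y yaw 74.9 tcp [155.7 579.  230.5] xdown [-0.001 -0.001 -1.   ]
```

Call:
move_arm --deltas '[[[-29,-277,431],-17],[[-29,-277,431],-17],[[-29,-277,431],-17],[[-29,-277,431],-17],[[-29,-277,431],-17],[[-29,-277,431],-17],[[-29,-277,431],-17],[[-29,-277,431],-17],[[-29,-277,431],-17],[[-29,-277,431],-17],[[-29,-277,431],-17],[[-29,-277,431],-17]]' --jaw 1 --squeeze 20

```text
time: 1.65
tool_pos: [499.1, 200.9, 259.8]
tcp_rot: [-125.4, 89.9, -123.3]
ft_force: [-0.7, -0.2, 0.2]
finger_gap: 85.6
```

```bash
python3 - <<'E'
from h import *
im,d,P,C=snap('wrist','w1.png')
to([500,200,260],92)
m=(P[...,2]>22)&(P[...,2]<45)&(abs(P[...,0]-577)<80)&(abs(P[...,1]-200)<60)
q=P[m]; print(len(q),np.percentile(q[:,2],[5,50,95]),cv2.minAreaRect(q[:,:2].astype(np.float32)))
for lo in range(520,630,10):
    s=q[(q[:,0]>=lo)&(q[:,0]<lo+10)]
    if len(s): print(lo,len(s),np.percentile(s[:,1],[1,99]).round(1))
E
```

```text
delta [-0.2 -0.9  0.8] turn 0.1 tool_y yaw 92.1 tcp [499.2 200.8 259.8] xdown [-0.001 -0.001 -1.   ]
2451 [27.33606591 28.91544378 30.27347663] ((573.1526489257812, 200.23504638671875), (94.69376373291016, 61.95930862426758), 1.3119516372680664)
520 102 [180.2 217.7]
530 191 [180.3 218.1]
540 249 [170.5 230. ]
550 294 [169.4 230.3]
560 289 [169.5 230.9]
570 277 [169.5 229.9]
580 271 [169.6 230.6]
590 264 [171.3 231.1]
600 259 [171.4 231.8]
610 245 [171.5 230.9]
620 10 [171.7 192.2]
```

View pics/w1.png

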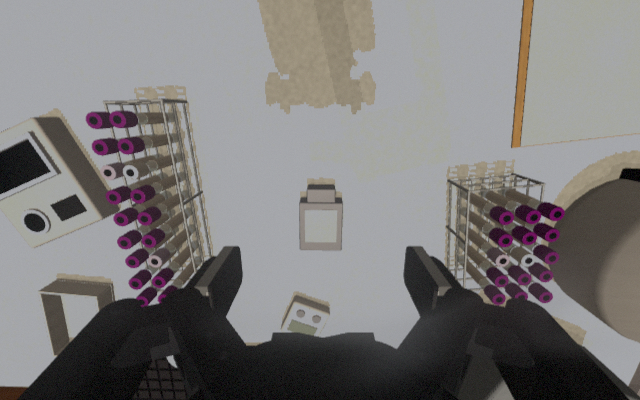

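The wrist view shows the cassette at px (320,220) with its neck towards the robot (image top), clear of both racks. Its centre is about (573,200) and its axis 1.3°. The tool can only turn about its own vertical axis, so I'll grip the very end of the neck gently and raise it so the cassette pivots on its foot edge.

```bash
python3 - <<'E'
from h import *
to([525,199.2,8],91.3)
E
```

```text
delta [251.8  -2.3  25.9] turn 0.8 tool_y yaw 92.1 tcp [499.2 200.8 259.8] xdown [-0.001 -0.001 -1.   ]
```

Call:
move_arm --deltas '[[[60,-2.3,26],0.8],[[120,-2.3,26],0.8],[[170,-2.3,26],0.8],[[210,-2.3,26],0.8],[[240,-2.3,26],0.8],[[252,-2.3,26],0.8],[[252,-2.3,26],0.8],[[252,-2.3,26],0.8]]'

```text
time: 2.7
tool_pos: [526.3, 199.8, 9.6]
tcp_rot: [-14.6, 89.9, -13.3]
ft_force: [1.1, -0.2, 0.3]
finger_gap: 85.1
```

Call:
move_arm --deltas '[[[0,0,0],0],[[0,0,0],0],[[0,0,0],0],[[0,0,0],0],[[0,0,0],0],[[0,0,0],0]]' --jaw -0.1 --squeeze 20

```text
time: 3.45
tool_pos: [526.9, 199.9, 10.4]
tcp_rot: [-4.0, 89.8, -2.7]
ft_force: [-0.1, -0.1, 5.7]
finger_gap: 39.7
```

```bash
python3 - <<'E'
from h import *
to([525,199.2,8],91.3)
im,d,P,C=snap('wrist','w2.png'); print(r.sense()['finger_gap'])
E
```

```text
delta [ 2.4 -0.7 -2. ] turn -0.0 tool_y yaw 91.3 tcp [526.9 199.9  10.4] xdown [ 0.003 -0.    -1.   ]
39.347857941884904
```

View pics/w2.png

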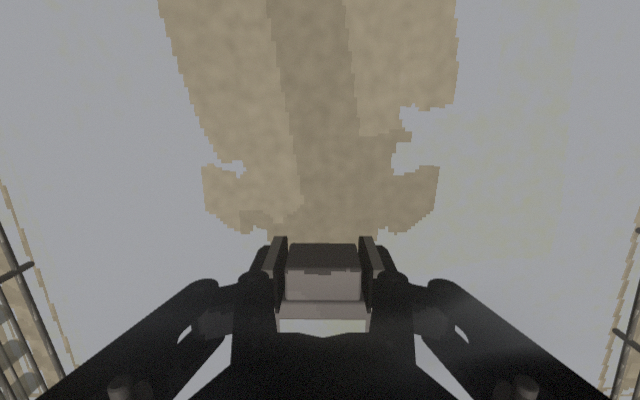

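The neck is gripped at px (320,265), and the pads stick out a little past its end. I'll lift partway and see whether it pivots.

Call:
move_arm --deltas '[[[-10,0,2],0],[[-20,0,6],0],[[-30,0,12],0],[[-30,0,12],0],[[-30,0,12],0]]'

```text
time: 4.12
tool_pos: [538.7, 200.1, 40.3]
tcp_rot: [-5.9, 89.8, -4.6]
ft_force: [-0.3, -0.4, -1.9]
finger_gap: 39.2
```

```bash
cat >> h.py <<'E'
def tilt():
    """side profile of cassette from scene cam: z extents per x slice"""
    im,d,P,C=snap('scene','s_tmp.png'); t=pose()[:3,3]
    m=(abs(P[...,1]-t[1])<50)&(P[...,2]>4)&(P[...,2]<130)&(P[...,0]>505)&(P[...,0]<700)
    q=P[m]
    for lo in range(510,700,10):
        s=q[(q[:,0]>=lo)&(q[:,0]<lo+10)]
        if len(s)>3: print(lo,len(s),'z',np.percentile(s[:,2],[3,97]).round(0))
    v,u=np.where(m); c=(int(u.mean()),int(v.mean())); g=im[max(0,c[1]-60):c[1]+60,c[0]-80:c[0]+80]
    print(c); return cv2.resize(g,None,fx=4,fy=4,interpolation=2)[...,::-1]
E
python3 - <<'E'
from h import *
print(r.sense()['finger_gap'],r.sense()['ft_force'],pose()[:3,3])
cv2.imwrite('pics/s1.png',np.clip(tilt()*1.5,0,255).astype(np.uint8))
E
```

```text
39.16213315485218 [-0.27925885 -0.37567057 -1.94973794] [538.69097811 200.10022087  40.2715044 ]
520 15 z [  4. 117.]
530 66 z [  5. 113.]
540 142 z [ 34. 123.]
550 150 z [ 52. 127.]
560 61 z [27. 64.]
570 59 z [25. 63.]
580 65 z [32. 63.]
590 65 z [ 5. 64.]
600 63 z [32. 63.]
610 67 z [ 5. 64.]
620 71 z [ 4. 63.]
630 113 z [ 4. 62.]
680 6 z [4. 5.]
690 4 z [4. 5.]
(351, 242)
```

View pics/s1.png

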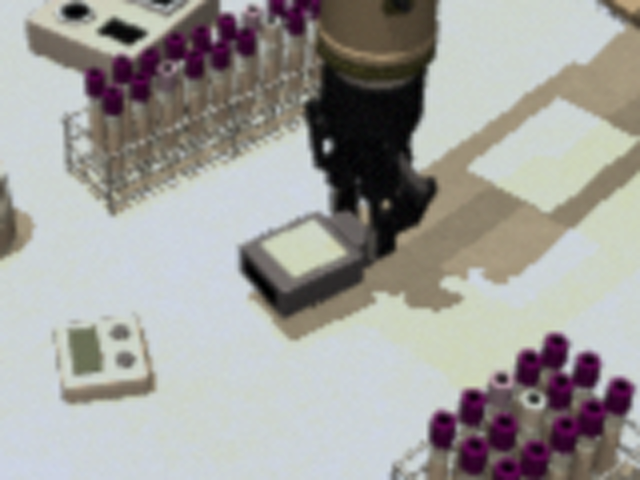

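The cassette lifted flat: the foot is at px (270,285) in this crop, at the same height as the neck. Pad friction stops it pivoting, so I'll ease the jaw open in small steps to let it swing.

Call:
move_arm --deltas '[[[0,0,0],0],[[0,0,0],0],[[0,0,0],0]]' --jaw -0.085

```text
time: 4.55
tool_pos: [538.2, 200.0, 39.8]
tcp_rot: [-15.1, 89.9, -13.8]
ft_force: [0.2, 0.1, -1.3]
finger_gap: 39.9
```

```bash
python3 - <<'E'
from h import *
s=r.sense();print(s['finger_gap'],s['ft_force'],s['wrist_torque'])
tilt()
E
```

```text
39.9084699911632 [ 0.228779    0.05617092 -1.29911813] [-0.04449113  0.09613592 -0.0192096 ]
510 5 z [4. 5.]
520 13 z [  4. 116.]
530 65 z [ 45. 114.]
540 152 z [ 39. 125.]
550 145 z [ 55. 129.]
560 60 z [33. 62.]
570 60 z [34. 63.]
580 62 z [26. 63.]
590 67 z [33. 63.]
600 65 z [ 5. 63.]
610 67 z [33. 63.]
620 68 z [ 6. 63.]
630 105 z [ 5. 61.]
640 4 z [4. 5.]
650 6 z [4. 5.]
660 6 z [4. 7.]
670 7 z [4. 5.]
680 8 z [4. 6.]
690 4 z [4. 6.]
(351, 242)
```

Call:
move_arm --deltas '[[[0,0,0],0],[[0,0,0],0],[[0,0,0],0]]' --jaw -0.075

```text
time: 4.97
tool_pos: [538.3, 200.0, 39.9]
tcp_rot: [-13.0, 89.9, -11.7]
ft_force: [0.7, -0.1, -2.4]
finger_gap: 39.4
```

```bash
python3 - <<'E'
from h import *
s=r.sense();print(s['finger_gap'],s['ft_force'],s['wrist_torque'])
tilt()
E
```

```text
39.41761576429387 [ 0.65931509 -0.07446327 -2.36128263] [-0.0260593   0.12296245  0.0311556 ]
520 9 z [ 17. 117.]
530 68 z [ 50. 116.]
540 143 z [ 44. 123.]
550 141 z [ 54. 128.]
560 62 z [32. 62.]
570 67 z [ 4. 64.]
580 63 z [28. 64.]
590 62 z [35. 63.]
600 64 z [30. 64.]
610 68 z [ 5. 63.]
620 72 z [ 5. 63.]
630 108 z [ 5. 61.]
640 5 z [4. 6.]
650 8 z [4. 6.]
660 7 z [4. 5.]
680 8 z [4. 5.]
(351, 243)
```

Call:
move_arm --deltas '[[[0,0,0],0],[[0,0,0],0],[[0,0,0],0]]' --jaw -0.067

```text
time: 5.4
tool_pos: [538.4, 200.1, 40.0]
tcp_rot: [-10.6, 89.9, -9.3]
ft_force: [-0.0, -0.9, -0.3]
finger_gap: 40.1
```

```bash
cat >> h.py <<'E'
def prof():
    im,d,P,C=snap('scene'); t=pose()[:3,3]
    m=(abs(P[...,1]-t[1])<45)&(P[...,2]>6)&(P[...,2]<130)&(P[...,0]>t[0]+20)&(P[...,0]<700)
    q=P[m]; s=r.sense(); print('t',round(s['time'],2),'gap',round(s['finger_gap'],2),s['ft_force'].round(2),s['wrist_torque'].round(3),t.round(1))
    print([(lo,)+tuple(np.percentile(z,[3,97]).round().astype(int)) for lo in range(550,700,10) if len(z:=q[(q[:,0]>=lo)&(q[:,0]<lo+10),2])>8])
E
python3 -c "from h import *;prof()"
```

```text
t 5.45 gap 39.98 [-0.13  0.31 -0.8 ] [-0.015  0.058  0.029] [538.4 200.   40. ]
[(550, np.int64(52), np.int64(105)), (560, np.int64(27), np.int64(56)), (570, np.int64(25), np.int64(54)), (580, np.int64(20), np.int64(49)), (590, np.int64(16), np.int64(46)), (600, np.int64(15), np.int64(43)), (610, np.int64(10), np.int64(40)), (620, np.int64(10), np.int64(36)), (630, np.int64(14), np.int64(33))]
```

Call:
move_arm --deltas '[[[0,0,0],0],[[0,0,0],0],[[0,0,0],0]]' --jaw -0.06

```text
time: 5.82
tool_pos: [538.5, 200.1, 40.0]
tcp_rot: [-8.8, 89.9, -7.5]
ft_force: [0.1, -0.5, -0.5]
finger_gap: 39.7
```

```bash
python3 -c "from h import *;prof()"
```

```text
t 5.88 gap 39.89 [-0.69  0.92 -0.89] [-0.024  0.013  0.006] [538.4 200.1  40. ]
[(550, np.int64(8), np.int64(119)), (560, np.int64(9), np.int64(34)), (570, np.int64(8), np.int64(34)), (580, np.int64(15), np.int64(35)), (590, np.int64(8), np.int64(35)), (600, np.int64(12), np.int64(35)), (610, np.int64(9), np.int64(34)), (620, np.int64(7), np.int64(33))]
```

Call:
move_arm --deltas '[[[0,0,0],0],[[0,0,0],0]]' --jaw -0.053

```text
time: 6.12
tool_pos: [538.5, 200.1, 40.0]
tcp_rot: [-8.4, 89.9, -7.2]
ft_force: [0.7, 0.8, -0.4]
finger_gap: 40.2
```

```bash
python3 -c "from h import *;prof()"
```

```text
t 6.17 gap 40.6 [ 0.33 -0.28 -0.25] [ 0.012 -0.021 -0.011] [538.5 200.1  40. ]
[(560, np.int64(13), np.int64(35)), (570, np.int64(8), np.int64(35)), (580, np.int64(8), np.int64(34)), (590, np.int64(9), np.int64(34)), (600, np.int64(9), np.int64(34)), (610, np.int64(11), np.int64(35)), (620, np.int64(8), np.int64(32))]
```

Useful result: at jaw −0.067 it pivoted about 17° with the foot resting on the bench, and at −0.06 it dropped flat. I'll find it again, regrip, relax to −0.067 and raise along the arc.

```bash
python3 - <<'E'
from h import *
im,d,P,C=snap('wrist','w3.png')
m=(P[...,2]>24)&(P[...,2]<34)&(abs(P[...,1]-200)<40)&(P[...,0]>515)&(P[...,0]<640)
q=P[m]; print(len(q),q.min(0),q.max(0))
for lo in range(520,600,5):
    s=q[(q[:,0]>=lo)&(q[:,0]<lo+5)]
    if len(s): print(lo,len(s),np.percentile(s[:,1],[1,99]).round(1),np.median(s[:,2]).round(1))
im,d,P,C=snap('scene')
q=P[(P[...,2]>24)&(P[...,2]<40)&(abs(P[...,1]-200)<45)&(P[...,0]>565)&(P[...,0]<660)]; print('foot x',np.percentile(q[:,0],[90,97,99.5]),'y',np.percentile(q[:,1],[1,99]))
E
```

```text
8658 [525.4157198  170.44747881  24.02084528] [610.04027963 232.7569175   31.31584662]
525 552 [180.8 219.3] 28.2
530 498 [180.6 219.5] 28.7
535 497 [180.5 219.9] 28.8
540 466 [180.4 219.6] 28.8
545 556 [178.7 222.2] 28.4
550 505 [179.2 222.1] 28.9
555 535 [178.6 222.7] 29.2
560 520 [177.9 223.6] 29.4
565 522 [177.1 225.2] 29.3
570 543 [175.8 226.3] 29.3
575 543 [175.  227.3] 29.2
580 551 [173.7 228.8] 29.2
585 575 [172.9 230.2] 29.3
590 571 [171.8 230.9] 29.2
595 569 [171.6 231.5] 29.2
foot x [620.83056625 623.6880056  624.94690116] y [169.90747303 231.15693503]
```

Call:
move_arm --deltas '[[[0,0,-11.5],0],[[14,0,-11.5],0],[[28,0,-11.5],0],[[28,0,-11.5],0],[[28,0,-11.5],0]]' --jaw 0.15

```text
time: 6.9
tool_pos: [526.9, 199.7, 11.7]
tcp_rot: [-16.7, 89.9, -15.4]
ft_force: [0.8, 0.1, -0.2]
finger_gap: 49.0
```

Call:
move_arm --deltas '[[[0,0,0],0],[[0,0,0],0],[[0,0,0],0],[[-12,0,2],0],[[-12,0,2],0]]' --jaw -0.1

```text
time: 7.52
tool_pos: [530.0, 200.1, 25.1]
tcp_rot: [0.2, 89.8, 1.5]
ft_force: [0.4, 0.7, -1.2]
finger_gap: 39.5
```

Call:
move_arm --deltas '[[[0,0,0],0],[[0,0,0],0],[[0,0,0],0]]' --jaw -0.068

```text
time: 7.9
tool_pos: [530.0, 200.1, 25.0]
tcp_rot: [0.1, 89.8, 1.4]
ft_force: [0.0, 0.0, -0.6]
finger_gap: 39.6
```

```bash
python3 -c "from h import *;prof()"
```

```text
t 7.95 gap 40.08 [-0.1  -0.35 -0.07] [-0.013 -0.023  0.02 ] [530.  200.1  25. ]
[(550, np.int64(17), np.int64(128)), (560, np.int64(11), np.int64(43)), (570, np.int64(14), np.int64(42)), (580, np.int64(11), np.int64(39)), (590, np.int64(11), np.int64(39)), (600, np.int64(12), np.int64(37)), (610, np.int64(9), np.int64(36)), (620, np.int64(8), np.int64(34))]
```

Call:
move_arm --deltas '[[[-4,0,2],0],[[-9,0,5],0],[[-15,0,9],0],[[-20,0,12],0],[[-25,0,16],0],[[-29,0,20],0],[[-34,0,25],0],[[-38,0,31],0],[[-38,0,31],0],[[-38,0,31],0]]'

```text
time: 9.2
tool_pos: [560.9, 200.8, 63.1]
tcp_rot: [0.9, 89.8, 2.2]
ft_force: [0.5, 0.9, -0.9]
finger_gap: 40.1
```

```bash
python3 - <<'E'
from h import *
prof()
cv2.imwrite('pics/s2.png',np.clip(tilt()*1.5,0,255).astype(np.uint8))
E
```

```text
t 9.25 gap 39.87 [ 0.04 -0.5  -0.55] [ 0.009 -0.133 -0.004] [560.8 200.8  63.1]
[(580, np.int64(39), np.int64(72)), (590, np.int64(29), np.int64(66)), (600, np.int64(22), np.int64(58)), (610, np.int64(16), np.int64(52)), (620, np.int64(13), np.int64(44)), (630, np.int64(23), np.int64(36)), (640, np.int64(22), np.int64(29))]
510 8 z [4. 6.]
520 5 z [4. 6.]
530 4 z [5. 6.]
540 5 z [  5. 122.]
550 49 z [  4. 122.]
560 95 z [ 48. 120.]
570 156 z [ 47. 128.]
580 88 z [39. 74.]
590 91 z [26. 65.]
600 86 z [19. 58.]
610 85 z [16. 53.]
620 93 z [12. 45.]
630 81 z [ 5. 36.]
640 14 z [ 4. 30.]
670 7 z [4. 7.]
680 4 z [4. 7.]
(347, 245)
```

View pics/s2.png

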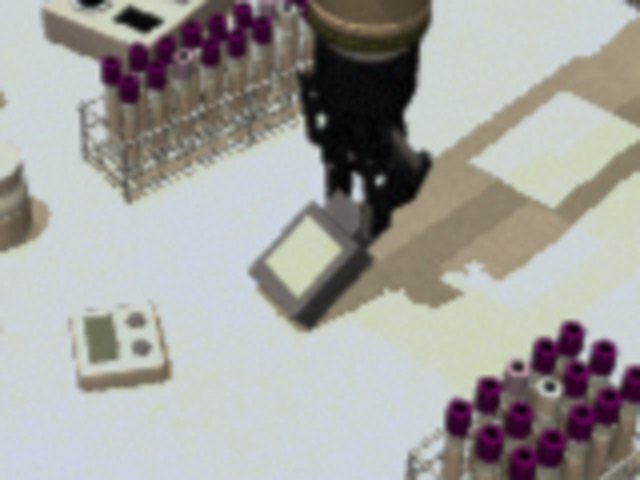

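It's rising as planned: about 38° now, with the foot edge on the bench at px (300,325). I'll continue along the arc.

Call:
move_arm --deltas '[[[-5,0,6],0],[[-9,0,13],0],[[-12,0,20],0],[[-15,0,28],0],[[-18,0,36],0],[[-19,0,44],0],[[-20,0,51],0],[[-20,0,57],0],[[-20,0,57],0],[[-20,0,57],0]]'

```text
time: 10.55
tool_pos: [617.4, 202.0, 83.0]
tcp_rot: [-1.5, 89.8, -0.2]
ft_force: [-1.3, 0.5, -1.1]
finger_gap: 40.0
```

```bash
python3 - <<'E'
from h import *
prof()
cv2.imwrite('pics/s3.png',np.clip(tilt()*1.5,0,255).astype(np.uint8))
E
```

```text
t 10.6 gap 39.85 [-0.84 -0.11 -1.68] [0.021 0.028 0.009] [617.4 202.   83.1]
[(630, np.int64(80), np.int64(92)), (640, np.int64(48), np.int64(90)), (650, np.int64(43), np.int64(81)), (660, np.int64(35), np.int64(73)), (670, np.int64(25), np.int64(66)), (680, np.int64(35), np.int64(57)), (690, np.int64(39), np.int64(49))]
520 10 z [4. 6.]
530 5 z [4. 6.]
550 6 z [4. 6.]
560 4 z [4. 7.]
580 7 z [4. 6.]
600 6 z [ 4. 96.]
610 54 z [  5. 127.]
620 126 z [  5. 125.]
630 88 z [  5. 111.]
640 95 z [52. 89.]
650 100 z [40. 82.]
660 97 z [29. 73.]
670 96 z [28. 65.]
680 88 z [19. 56.]
690 39 z [41. 49.]
(333, 249)
```

View pics/s3.png

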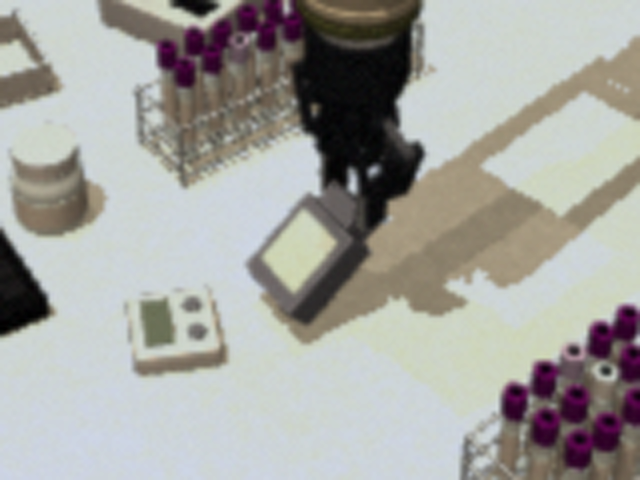

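It stuck at about 40° and came off the bench: the foot corner at px (300,322) is clear of its shadow. I'll back away from the timer, lower a little and relax the jaw slightly more.

Call:
move_arm --deltas '[[[0,0,-20],0],[[5,0,-45],0],[[10,0,-60],0],[[10,0,-60],0],[[10,0,-60],0]]'

```text
time: 11.28
tool_pos: [558.2, 200.8, 73.5]
tcp_rot: [1.2, 89.7, 2.4]
ft_force: [-0.2, 0.3, -1.4]
finger_gap: 40.2
```

Call:
move_arm --deltas '[[[0,0,0],0],[[0,0,0],0],[[0,0,0],0]]' --jaw -0.066

```text
time: 11.65
tool_pos: [558.7, 200.8, 73.7]
tcp_rot: [2.0, 89.7, 3.3]
ft_force: [-0.3, -0.8, -0.5]
finger_gap: 39.6
```

```bash
python3 -c "from h import *;prof()"
```

```text
t 11.7 gap 39.7 [-0.49 -0.7  -0.16] [-0.063 -0.1   -0.011] [558.6 200.8  73.7]
[(570, np.int64(67), np.int64(80)), (580, np.int64(27), np.int64(78)), (590, np.int64(19), np.int64(67)), (600, np.int64(12), np.int64(55)), (610, np.int64(17), np.int64(46)), (620, np.int64(21), np.int64(34))]
```

Call:
move_arm --deltas '[[[-2,0,4],0],[[-4,0,8],0],[[-6,0,13],0],[[-8,0,19],0],[[-8,0,19],0]]'

```text
time: 12.32
tool_pos: [578.3, 201.2, 82.1]
tcp_rot: [3.2, 89.7, 4.4]
ft_force: [-0.2, 0.5, -0.5]
finger_gap: 40.0
```

```bash
python3 -c "from h import *;prof()"
```

```text
t 12.38 gap 39.72 [ 0.15 -0.01  0.58] [ 0.005 -0.056  0.004] [577.9 201.2  81.9]
[(590, np.int64(24), np.int64(81)), (600, np.int64(12), np.int64(75)), (610, np.int64(18), np.int64(58)), (620, np.int64(16), np.int64(40)), (630, np.int64(15), np.int64(23))]
```

Call:
move_arm --deltas '[[[-1,0,6],0],[[-2,0,12],0],[[-3,0,18],0],[[-3,0,24],0],[[-3,0,24],0],[[-3,0,24],0]]'

```text
time: 13.12
tool_pos: [602.1, 201.7, 85.2]
tcp_rot: [2.6, 89.7, 3.9]
ft_force: [0.2, -0.2, 1.7]
finger_gap: 39.9
```

```bash
python3 - <<'E'
from h import *
prof()
cv2.imwrite('pics/s4.png',np.clip(tilt()*1.5,0,255).astype(np.uint8))
E
```

```text
t 13.18 gap 39.97 [ 0.43 -0.5   1.35] [-0.088 -0.09  -0.05 ] [602.  201.7  85.2]
[(620, np.int64(19), np.int64(65)), (630, np.int64(10), np.int64(33))]
510 10 z [4. 6.]
520 4 z [5. 5.]
530 6 z [4. 6.]
540 4 z [4. 7.]
580 8 z [  4. 102.]
590 56 z [ 38. 122.]
600 122 z [ 15. 128.]
610 208 z [ 17. 123.]
620 173 z [15. 70.]
630 87 z [ 8. 36.]
650 8 z [4. 6.]
660 8 z [4. 5.]
680 4 z [4. 5.]
690 5 z [4. 5.]
(342, 247)
```

View pics/s4.png

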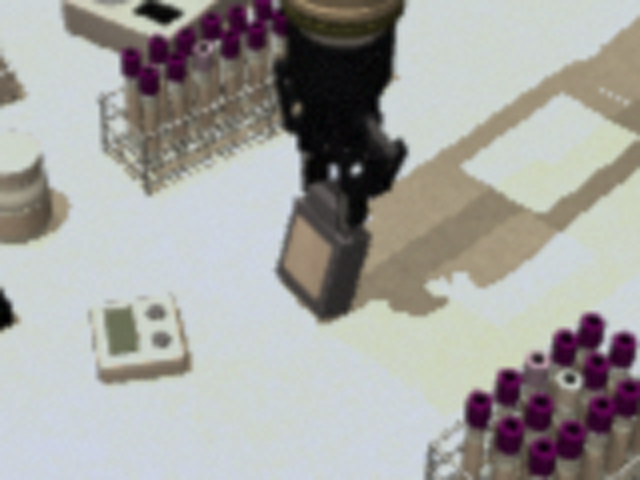

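It now stands at about 73° with the foot edge on the bench at px (320,318). I'll make the final push, then measure the tilt from the plane of the broad face.

Call:
move_arm --deltas '[[[0,0,6],0],[[0,0,12],0],[[0,0,18],0],[[0,0,18],0],[[0,0,18],0]]'

```text
time: 13.85
tool_pos: [619.7, 202.1, 84.9]
tcp_rot: [1.6, 89.7, 2.8]
ft_force: [-0.6, 0.0, -1.1]
finger_gap: 39.7
```

```bash
cat >> h.py <<'E'
def face():
    im,d,P,C=snap('scene'); t=pose()[:3,3]
    m=(abs(P[...,1]-t[1])<24)&(P[...,2]>8)&(P[...,2]<66)&(P[...,0]>t[0]+8)&(P[...,0]<t[0]+80)
    q=P[m]; k=np.ones(len(q),bool)
    for _ in range(6):
        c=q[k].mean(0); n=np.linalg.svd(q[k]-c)[2][2]; k=abs((q-c)@n)<3
    n*=np.sign(n[0]); s=r.sense()
    print('t',round(s['time'],2),'n',k.sum(),len(q),'c',c.round(1),'n',n.round(3),'tilt',np.degrees(np.arcsin(n[2])).round(1),'yaw',np.degrees(np.arctan2(n[1],n[0])).round(1),'F',s['ft_force'].round(2),'tcp',t.round(1))
E
python3 -c "from h import *;face()"
```

```text
t 13.9 n 148 148 c [637.5 202.7  38.4] n [0.993 0.023 0.114] tilt 6.6 yaw 1.3 F [ 0.14 -0.14 -1.72] tcp [619.7 202.1  85. ]
```

Call:
move_arm --deltas '[[[1,0,3],0],[[2,0,5],0],[[3,0,6],0],[[3,0,6],0]]'

```text
time: 14.4
tool_pos: [626.8, 202.4, 83.1]
tcp_rot: [4.0, 89.6, 5.3]
ft_force: [1.3, -0.7, 5.3]
finger_gap: 39.7
```

```bash
python3 -c "from h import *;face()"
```

```text
t 14.45 n 126 126 c [640.5 202.8  38.3] n [0.999 0.005 0.046] tilt 2.6 yaw 0.3 F [ 2.15 -0.63  5.09] tcp [626.7 202.4  83.1]
```

Tilt is 2.6° and the foot presses on the bench with 5 N. Releasing now.

Call:
move_arm --deltas '[[[0,0,0],0],[[0,0,0],0],[[0,0,0],0],[[0,0,0],0],[[0,0,0],0],[[0,0,0],0],[[0,0,0],0]]' --jaw 0.3

```text
time: 15.32
tool_pos: [626.8, 202.3, 83.1]
tcp_rot: [4.0, 89.6, 5.3]
ft_force: [0.3, 0.0, 0.3]
finger_gap: 55.7
```

```bash
python3 - <<'E'
from h import *
face();face()
im,d,P,C=snap('wrist','w5.png'); t=pose()[:3,3]
m=(P[...,2]>86)&(P[...,2]<104)&(abs(P[...,1]-202)<23)&(abs(P[...,0]-t[0])<40); q=P[m]
print(len(q),np.median(q,0),cv2.minAreaRect(q[:,:2].astype(np.float32)))
print(r.sense()['joint_pos'])
E
```

```text
t 15.38 n 127 127 c [641.9 202.7  38.7] n [0.999 0.033 0.001] tilt 0.1 yaw 1.9 F [ 1.17  0.13 -0.35] tcp [626.8 202.4  83.1]
t 15.43 n 128 128 c [642.  203.2  37.4] n [ 0.999  0.042 -0.005] tilt -0.3 yaw 2.4 F [ 0.56  0.74 -0.08] tcp [626.7 202.4  83.1]
4085 [621.98531595 202.43267432  93.67324475] ((624.3240356445312, 202.41342163085938), (30.453758239746094, 40.05366134643555), 1.4024163484573364)
[ 1.34707425e+01  2.21296519e+01  8.39075926e+01 -6.55528407e-02
  7.35284423e+01 -7.77757294e+01]
```

View pics/w5.png

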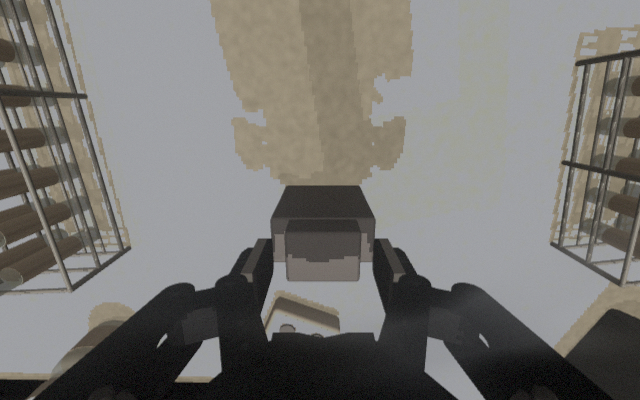

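It stands by itself: tilt is about 0°, and the neck top at px (322,250) is free between the open fingers. I'll regrip the neck a bit lower and more firmly, then lift.

Call:
move_arm --deltas '[[[3,0,-1],0],[[7,0,-1],0],[[7,0,-1],0],[[7,0,-1],0]]'

```text
time: 15.98
tool_pos: [625.8, 202.3, 76.0]
tcp_rot: [3.6, 89.6, 4.9]
ft_force: [0.3, 0.9, 0.5]
finger_gap: 55.4
```

Call:
move_arm --deltas '[[[0,0,0],0],[[0,0,0],0],[[0,0,0],0],[[0,0,0],0],[[0,0,0],0],[[0,0,0],0]]' --jaw -0.4 --squeeze 50

```text
time: 16.73
tool_pos: [626.1, 202.4, 76.4]
tcp_rot: [4.2, 89.5, 5.5]
ft_force: [0.8, -1.0, 4.0]
finger_gap: 38.9
```

Call:
move_arm --deltas '[[[-10,0,0],0],[[-30,0,0],0],[[-60,0,0],0],[[-90,0,0],0],[[-120,0,0],0],[[-140,0,0],0],[[-150,0,0],0],[[-150,0,0],0],[[-150,0,0],0]]'

```text
time: 17.85
tool_pos: [624.2, 202.1, 224.8]
tcp_rot: [1.2, 89.7, 2.5]
ft_force: [-1.0, 0.6, -1.7]
finger_gap: 38.9
```

```bash
python3 - <<'E'
from h import *
s=r.sense();print(s['finger_gap'],s['ft_force'],s['wrist_torque'])
im,d,P,C=snap('scene','s5.png'); t=pose()[:3,3]; dz=t[2]-76
m=(abs(P[...,1]-t[1])<24)&(P[...,2]>dz+6)&(P[...,2]<dz+66)&(P[...,0]>t[0]+5)&(P[...,0]<t[0]+60); q=P[m]
c=q.mean(0);n=np.linalg.svd(q-c)[2][2];n*=np.sign(n[0]);print(len(q),c,n,'tilt',np.degrees(np.arcsin(n[2])))
m=(abs(P[...,1]-t[1])<45)&(P[...,2]>90)&(P[...,2]<dz+70)&(abs(P[...,0]-t[0])<60);q=P[m];print('z',np.percentile(q[:,2],[.5,2,5]))
im,d,P,C=snap('wrist','w6.png')
q=P[(P[...,2]>dz+86)&(P[...,2]<dz+104)&(abs(P[...,1]-t[1])<19)&(abs(P[...,0]-t[0])<40)]
print(len(q),np.median(q,0),cv2.minAreaRect(q[:,:2].astype(np.float32)))
a=np.radians(24.27); print(a); to([512.1,-203.4,t[2]],114.27)
E
```

```text
38.93795831605333 [-0.97077253  0.62599902 -1.67389047] [0.06625915 0.02228148 0.00414215]
162 [640.46708412 202.39252913 184.76695811] [ 0.99958598  0.02799511 -0.0066444 ] tilt -0.38069867140308195
z [152.33669642 153.51373995 155.29849462]
4302 [620.53387657 202.07724526 241.8480866 ] ((623.125732421875, 202.09254455566406), (30.853641510009766, 38.38749694824219), 1.1313598155975342)
0.4235914094590238
delta [  -0.6 -402.9 -121. ] turn -23.0 tool_y yaw 91.3 tcp [624.2 202.1 224.7] xdown [ 0.006  0.    -1.   ]
```

It's held upright: tilt 0.4°, foot at about z 148. I'll carry it over the rack to a spot just beyond the window and look from there.

Call:
move_arm --deltas '[[[0,-30,-2],-2],[[0,-75,-6],-5],[[0,-125,-10],-8],[[0,-175,-14],-12],[[0,-225,-18],-15],[[0,-275,-22],-18],[[0,-320,-26],-21],[[0,-350,-28],-23],[[0,-363,-29],-23],[[0,-363,-29],-23],[[0,-363,-29],-23]]'

```text
time: 19.32
tool_pos: [603.3, -160.2, 224.3]
tcp_rot: [-15.4, 89.7, 8.9]
ft_force: [0.8, -0.3, -1.2]
finger_gap: 38.8
```

```bash
python3 - <<'E'
from h import *
im,d,P,C=snap('wrist','w7.png'); t=pose()[:3,3]; print(t,r.sense()['finger_gap'])
m=(P[...,2]>35)&(P[...,2]<52)&(P[...,0]>420)&(P[...,0]<640)&(P[...,1]>-300)&(P[...,1]<-90)
q=P[m]; print(len(q),np.median(q[:,2]),cv2.minAreaRect(q[:,:2].astype(np.float32)))
g=im.max(-1); k=(m&(g<60)).astype(np.uint8); k=cv2.morphologyEx(k,cv2.MORPH_OPEN,np.ones((3,3)))
n,l,st,ce=cv2.connectedComponentsWithStats(k)
for i in range(1,n):
    if st[i,4]>150:
        qq=P[l==i]; print(st[i],np.median(qq[:,2]),cv2.minAreaRect(qq[:,:2].astype(np.float32)))
print(C[0][:3,3])
E
```

```text
[ 603.35133839 -160.01446767  224.39160053] 38.86577358876716
15169 39.244762239590386 ((536.092529296875, -191.76609802246094), (148.3455810546875, 123.74497985839844), 24.318254470825195)
[ 290   60   74   44 2026] 39.642527496299635 ((506.5977783203125, -199.70379638671875), (43.50751876831055, 79.73577117919922), 24.2932071685791)
[339 142  24  19 242] 40.78525703611484 ((562.872802734375, -142.97979736328125), (21.039306640625, 26.36238670349121), 24.814697265625)
[ 533.43688371 -190.99742794  365.29447338]
```

View pics/w7.png

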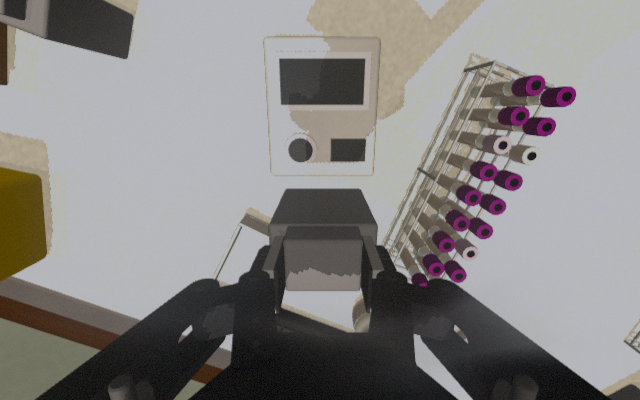

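The window is at px (322,82) with the reader square to the image and nothing in the way. The reader's rectangle puts the window centre at about (509,−204), yaw 24.3°.

```bash
python3 - <<'E'
from h import *
to([509,-204,165],114.3)
E
```

```text
delta [  58.8   -1.1 -104.4] turn 0.0 tool_y yaw 114.3 tcp [ 603.4 -160.   224.4] xdown [ 0.006  0.001 -1.   ]
```

Call:
move_arm --deltas '[[[0,-1,-25],0],[[0,-1,-60],0],[[0,-1,-90],0],[[0,-1,-104],0],[[0,-1,-104],0],[[30,-1,-104],0],[[50,-1,-104],0],[[59,-1,-104],0],[[59,-1,-104],0],[[59,-1,-104],0]]'

```text
time: 20.62
tool_pos: [510.0, -203.9, 165.8]
tcp_rot: [-23.0, 89.6, 1.4]
ft_force: [-0.1, 0.2, -2.1]
finger_gap: 38.7
```

```bash
cat > chk.py <<'E'
from h import *
to([509,-204,128],114.3); T=pose();t=T[:3,3]; dz=t[2]-76
zt=T[:3,2]; yt=T[:3,1]
im,d,P,C=snap('wrist'); L=(P-t)@T[:3,:3]
q=L[(P[...,2]>dz+86)&(P[...,2]<dz+104)&(abs(L[...,1])<19)&(abs(L[...,2])<30)]
print('wrist top (toolx,y,z) z-range',np.median(q[:,0]),np.percentile(q[:,1],[1,99]),np.percentile(q[:,2],[1,99]))
im,d,P,C=snap('scene','s8.png'); L=(P-t)@T[:3,:3]
h=P[...,2]-dz
q=L[(abs(L[...,1])<24)&(h>8)&(h<66)&(L[...,2]>4)&(L[...,2]<40)]
c=q.mean(0);n=np.linalg.svd(q-c)[2][2];n*=np.sign(n[2]);print('scene face tool z',c,'n',n.round(3),len(q))
q=P[(abs(L[...,1])<40)&(abs(L[...,2])<40)&(P[...,2]>46)&(h<50)];print('lowest z',np.percentile(q[:,2],[.5,2,5]))
m=(P[...,2]>37)&(P[...,2]<50)&(P[...,0]>420)&(P[...,0]<640)&(P[...,1]>-300)&(P[...,1]<-90)
print('reader scene',cv2.minAreaRect(P[m][:,:2].astype(np.float32)))
s=r.sense();print(s['ft_force'],s['finger_gap'],s['time'])
E
python3 chk.py
```

```text
delta [37.8  0.4 -1.2] turn 0.0 tool_y yaw 114.3 tcp [ 510.  -203.9  165.8] xdown [ 0.007  0.    -1.   ]
wrist top (toolx,y,z) z-range -17.280434976511955 [-18.64555173  18.57922856] [-15.77455429  13.73079216]
scene face tool z [39.66024579  0.91524938 15.18812161] n [0.017 0.011 1.   ] 136
lowest z [46.02064243 46.29748579 46.7028777 ]
reader scene ((541.0556030273438, -193.40753173828125), (156.43345642089844, 128.04966735839844), 22.879846572875977)
[-0.15315182 -0.11299213 -1.40869419] 39.07685498659435 20.725
```

Call:
move_arm --deltas '[[[10,0,0],0],[[20,0,-0.5],0],[[28,0,-0.5],0],[[34,0,-0.5],0],[[38,0,-0.5],0],[[38,0,-0.5],0],[[38,0,-0.5],0],[[38,0,-0.5],0]]'

```text
time: 21.72
tool_pos: [510.1, -204.4, 128.4]
tcp_rot: [-27.6, 89.6, -3.3]
ft_force: [0.1, 0.7, -1.7]
finger_gap: 39.3
```

```bash
python3 chk.py; python3 - <<'E'
import cv2,numpy as np
im=cv2.imread('pics/s8.png')[110:250,220:420]; cv2.imwrite('pics/s9.png',np.clip(cv2.resize(im,None,fx=4,fy=4,interpolation=2)*1.5,0,255).astype(np.uint8))
E
```

```text
delta [ 0.4  0.8 -0.8] turn 0.0 tool_y yaw 114.3 tcp [ 510.1 -204.4  128.4] xdown [ 0.008 -0.    -1.   ]
wrist top (toolx,y,z) z-range -17.263337914843273 [-18.71189138  18.58256982] [-15.748609    13.62305798]
scene face tool z [38.70858919 -0.83362923 15.38647279] n [ 0.036 -0.004  0.999] 127
lowest z [46.17892668 46.5506848  47.09928081]
reader scene ((540.5126953125, -192.48452758789062), (152.37237548828125, 125.73654174804688), 24.122068405151367)
[-0.26108041 -0.01391903 -1.99713899] 39.37578316192253 21.825
```

View pics/s9.png

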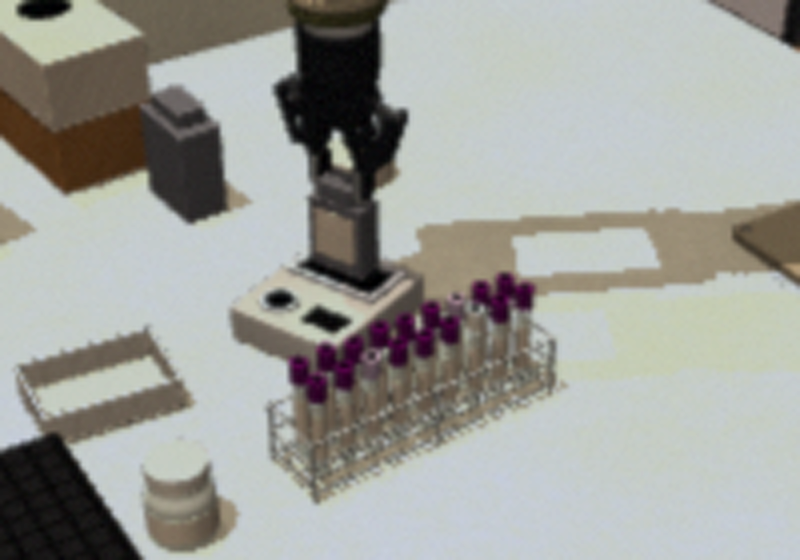

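The cassette hangs upright over the window at px (345,265), square to the frame. The wrist force is about the cassette's weight alone, so it isn't touching the reader. Handing in.

```bash
python3 -c "
from h import *
print(r.hand_in())"
```

```text
the job is handed in; nothing more can be done
None
```

I stood the cassette on its foot and let go, and it stood by itself. I then picked it up, carried it over the tube rack and handed the job in while holding it upright over the reader's window. The hand-in gives no verdict, so the numbers below are my own measurements.

- **Standing it up:** the first firm lift brought the cassette up flat, because the pads held it from pivoting. Easing the jaw open then dropped it flat about 30 mm onto the bench. I regripped the neck lightly and raised it along an arc, and it pivoted up on its foot edge. After release the tilt read 0.1° and −0.3°, with the fingers clear of it.
- **Carrying it:** I regripped the neck at 50 N. The foot was about 148 mm above the bench while crossing the rack.
- **Final position:** the foot is about 11 mm above the glass and within about 2 mm of the window centre by the wrist camera, with the width along the window. The tilt reads about 2° or less and the wrist force was about the cassette's weight alone. Total time was 21.8 s of the 64 s allowed.

**Where checks disagreed:**
- **Reader position:** the scene and top cameras put the reader 3–4 mm further from the robot than the wrist camera did. I trusted the wrist camera, and either value is inside the 10 mm tolerance.
- **Foot height:** this comes from the arm's height reading. The camera check of the cassette's lowest point picked up the reader's frame instead, so it didn't confirm it.
- **Bystanders:** I checked these only by eye in the pictures, and none looked moved.

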